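Ring weights on the post, knob weights into the corner

TASK

Tidy the balance's weight tray: thread the two brass ring weights onto the tray's upright post, first the larger, wide one right down to the tray floor, then the smaller, narrow one flat on top of it. Then grip the tray by its upright handle and raise that corner, tilting the tray about 25 degrees until the three loose knob weights have slid down into the cut-off corner opposite. Finish while still holding the tray tilted and still like this, with both rings on the post, and leave the other things on the bench where they are.

Things in the scene. Friction and masses are not known exactly. Their poses are not given: they have to be found in the camera images.
- weight_tray: Open aluminium tray, 180 mm square, one corner cut off, loose and flat on the worktop, about 0.45 kg. Origin: centre of the square, on the underside. x runs along the diagonal from the cut-off corner (-x) to the handle (+x), z up. Walls 5 mm thick, 30 mm high; slippery grey floor 6 mm above the underside. Whole outer corners at x=127 and y=+-127 mm.
- tray_handle (a point): Grip of the handle, at (142, 0, 45) mm in the tray's frame, axes the tray's. The handle is an upright black plate outside the +x corner, 12 mm thick along y (pinch it across y), x=119 to 165 mm, top 62 mm above the tray's underside.
- tray_post_foot (a point): Foot of the steel post on the tray's floor, at (40, 0, 6) mm in the tray's frame: the wide ring's origin comes here. The post is 15 mm thick up to 44 mm above the tray's underside, then a cone to 7 mm at its top at 54 mm.
- tray_post_second (a point): On the post's axis, 14 mm above its foot, at (40, 0, 20) mm in the tray's frame: the narrow ring's origin comes here when it lies on the wide ring.
- tray_low_corner (a point): Inner floor edge of the cut-off corner, middle of its width, at (-97, 0, 6) mm in the tray's frame: the knob weights gather here. The cut is a 50 mm wide wall across the diagonal, outer face at x=-102 mm; the tray pivots on that face's lower edge when the handle is raised.
- wide_ring: Wide brass ring weight, 48 mm outside diameter, 20 mm bore, 14 mm high, 0.15 kg, lying flat on the worktop beside the tray, on either side. Origin: centre of its underside; z is its axis.
- narrow_ring: Narrow brass ring weight, 36 mm outside diameter, 20 mm bore, 14 mm high, 0.07 kg, lying flat on the worktop on the other side of the tray. Origin: centre of its underside; z is its axis.
- knob_weight_large_mid (a point): Mid-height of the larger brass knob weight, 22 mm diameter, 32 mm high, 0.1 kg, standing loose in the tray.
- knob_weight_small_mid (a point): Mid-height of a smaller brass knob weight, 18 mm diameter, 28 mm high, 0.05 kg, standing loose in the tray.
- knob_weight_small_2_mid (a point): Mid-height of the second smaller brass knob weight, 18 mm diameter, 28 mm high, 0.05 kg, standing loose in the tray.
- loupe: Bystander: folding loupe, 28x60x19 mm, origin under its centre. Leave it.
- tag_bundle: Bystander: bundle of card tags, 31x61x10 mm, origin under its centre. Leave it.
- padlock: Bystander: brass padlock lying flat, 60x42x14 mm, origin under its centre. Leave it.
- bead_bar: Bystander: short bead bar, 11x50x11 mm, origin under its centre. Leave it.
- stapler: Bystander: stapler, 32x136x43 mm, origin under its centre. Leave it.
- calculator: Bystander: desk calculator, 124x80x14 mm, origin under its centre. Leave it.
Things that resemble listed ones, but are neither listed nor needed, are in the scene too. What is shaped like the wide_ring but pink or turquoise is not meant.

How it is judged:
By the outcome, as a careful person would: the job done as asked, in the order asked, and still so for the second after the job is handed in, while the arm keeps its last pose, push and grip.
It also fails if it takes over 72 s, if anything falls off the work surface, if the arm or the gripper's body presses on something with over 40 N, if the wrist force passes 120 N, or if a joint passes its speed limit or range.

ROBOT

A 6-joint arm with a two-finger parallel gripper is mounted at the origin on a cart in front of the work surface, level with it; the furniture and walls round the work are solid. World frame = base frame: x ahead of the robot, y to its left, z up, the work surface at z = 0. Lengths are in m, angles in rad, forces in N, time in s.
With the tool pointing down it reaches from about 0.35 to 0.85 m from the base axis. Payload 8.1 kg.
Tool frame: the origin (TCP) lies at the very end of the fingers, on their centre line; the grasp point (between the pads) lies 19 mm behind it; x points along the fingers, y is the direction in which the jaws open and shut, and the axes are right-handed (so a half turn about x gives the same grasp; the last joint's range is limited). The gripper opens to 93 mm and grips with 3 to 60 N. Pads are 15 mm wide; open, the fingers measure 128 mm over their backs; the gripper's body (75 mm by 188 mm) begins 65 mm behind the grasp point.
Start: joints at [-1.333, 0.13, 1.488, -0, 1.523, -0.085], TCP at [0.19, -0.569, 0.18] pointing down, gripper open.
Joint ranges: [-2.96, 2.96], [-0.89, 2.26], [0.02, 2.5], [-1.34, 4.48], [0, 2.73], [-2.66, 2.66]. Speed limits (rad/s): [2.39, 2.39, 2.79, 3.14, 3.14, 3.14].

INTERFACE

Orientations are given as a rotation vector (axis times angle).
In Python, from plant import * gives the robot as it stands. The module is installed in compiled form; this text tells all that it offers.
- The arm moves only by the tool apply_moves, never from a script. Its argument "series" is a list of rows, each an object with "jaw": the gripper's target within -1 to 1 (shut at 1, half-way at 0, fully open at -1); "linear": the shift along the tool's x, y, z normalised to -1 to 1, where 1 is 0.6 m, a list of three; "roll": the turn about the tool's x normalised to -1 to 1, where 1 is 30 degrees. A call has 1 to 20 rows; each row is the pose to reach, as a shift and turn from the pose measured when the call began, along the tool's axes at that moment; what a row does not reach only later rows make up. A row lasts 1/8 s, in which the tool goes at most 62.5 mm and 10.7 degrees, less where a joint would pass 70% of its speed; a pose out of reach is approached as far as the arm can. A call with a number of a shift or a turn outside -1 to 1 is refused whole. A call with a gripper value outside its range is refused whole. The fingers move at their own pace and stop on an object; "force" is the grip in N (left out, the last holds). Time passes only in rows, so rows that repeat a pose let the fingers close. It gives the time, the measured TCP pose, the force and the opening at its end, in the units of the state.
- read_state(): the state, without advancing time (a new reading comes with each control period).
- read_camera(name): name is "side" or "top"; returns a dict with "pixels" (400x640x3 uint8, blue, green, red), "intrinsics" (3x3 intrinsics, pixels), "rvec" (rotation vector, rad) and "tvec" (3), from world to camera coordinates, as OpenCV has them. Camera axes: x right, y down, z forward; pixel columns grow to the right and rows downward; lengths in m; the calibration is good to about 2 mm. A picture is of the moment at which its call begins. There is no depth.
- close_job(): hands the job in, once; it reports no verdict.
The state is a dict: "t": time; "q": joint angles; "dq": joint speeds; "joint_torque": joint torques, N m; "tool_pos": TCP position; "orientation": TCP orientation; "force": force on the tool from outside, world axes, zero at the start; "wrist_torque": the same for the moment, N m; "opening": finger opening in m.
Only numpy, scipy, OpenCV 4.12 (cv2) and the standard library are available. Lean on these libraries where they do the work, as an engineer would, in place of code of your own. Each camera call takes 0.05 s, during which the arm holds its last target. There are 200 camera calls.

## Working session

There is one attempt and no reset: what is moved stays moved. The work goes in short steps, Python scripts to look and compute and a tool call to move; the robot and the scene stay as the last step left them, time stands still between calls to the robot, and variables do not carry over. Pictures are saved under pics/ and viewed, about 8 in all and at most 12, crops included, and the job is handed in when it is done.

Besides the shell and the picture viewer there is one more tool, called after "Request:" by a JSON object that holds its "name" and its "arguments". apply_moves: Moves the arm, as the interface text tells. Its arguments: {"type":"object","properties":{"series":{"type":"array"},"force":{"type":"number"}},"required":["series"]}

```bash
mkdir -p pics && cat > h.py <<'E'
from plant import *
import numpy as np, cv2
def snap(n,fn=None):
    c=read_camera(n)
    if fn: cv2.imwrite('pics/'+fn,c['pixels'])
    return c
def ray(c,uv,z):
    R=cv2.Rodrigues(np.array(c['rvec'],float))[0]; t=np.array(c['tvec'],float).ravel(); K=np.array(c['intrinsics'])
    o=-R.T@t; d=R.T@np.linalg.inv(K)@np.array([uv[0],uv[1],1.0])
    return o+d*(z-o[2])/d[2]
def proj(c,P):
    return cv2.projectPoints(np.array(P,float).reshape(-1,1,3),np.array(c['rvec'],float),np.array(c['tvec'],float),np.array(c['intrinsics'],float),None)[0].reshape(-1,2)
def cam(c):
    R=cv2.Rodrigues(np.array(c['rvec'],float))[0]; return -R.T@np.array(c['tvec'],float).ravel()
def tool():
    s=read_state(); return s,np.array(s['tool_pos']),cv2.Rodrigues(np.array(s['orientation'],float))[0]
E
python3 - <<'E'
from h import *
for n in('top','side'):
    c=snap(n,n+'0.png'); print(n,cam(c),c['intrinsics'])
    np.savez(n+'0.npz',**c)
s,p,R=tool();print(p,R.round(3),s['opening'],s['t'],s['force'])
E
```

```text
top [0.26823278 0.01242275 1.28235728] [[437.15341808   0.         320.57528559]
 [  0.         437.15341808 197.28025988]
 [  0.           0.           1.        ]]
side [0.10295512 0.99659629 1.01493625] [[485.86857514   0.         319.74697818]
 [  0.         485.86857514 193.51788642]
 [  0.           0.           1.        ]]
[ 0.19020721 -0.56844785  0.17859503] [[-0.     0.317 -0.948]
 [ 0.002 -0.948 -0.317]
 [-1.    -0.002 -0.   ]] 0.09300891587742371 0.1 [ 0.51796236 -0.57774164  0.7243715 ]
```

View pics/top0.png

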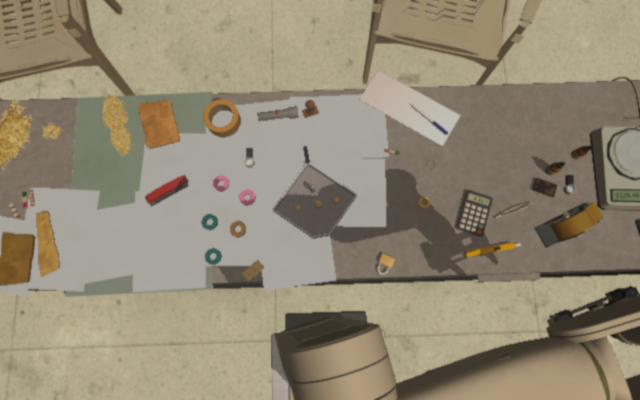

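View pics/side0.png

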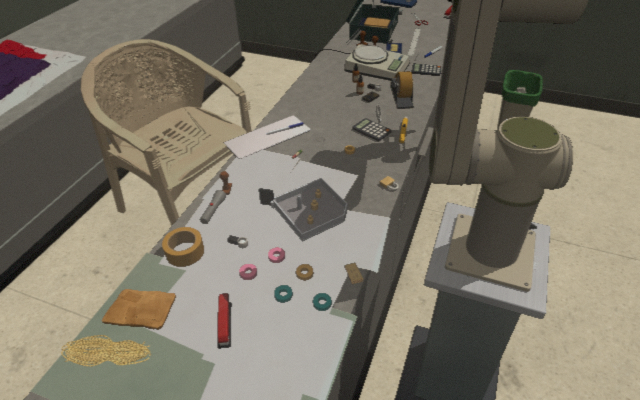

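The top view shows the tray at about (315,200) with its handle up at (307,155). The brass wide ring is at (238,229) and the narrow ring at (424,202). The side view has the same things at (310,208), (305,271) and (349,150). Next I measure them and zoom in.

```bash
python3 - <<'E'
from h import *
T=dict(np.load('top0.npz'));S=dict(np.load('side0.npz'))
def ring(c,uv,h,r=14):
    hsv=cv2.cvtColor(c['pixels'],cv2.COLOR_BGR2HSV)
    m=cv2.inRange(hsv,(8,90,60),(28,255,255)); k=np.zeros_like(m); cv2.circle(k,uv,r,255,-1); m&=k
    cs=max(cv2.findContours(m,cv2.RETR_EXTERNAL,cv2.CHAIN_APPROX_NONE)[0],key=len)
    hull=cv2.convexHull(cs); e=cv2.fitEllipse(hull); return e,ray(c,e[0],h)
for n,u,v in(('wide',(238,229),(305,271)),('narrow',(424,202),(349,150))):
    for c,q in((T,u),(S,v)):
        e,p=ring(c,q,0.007); print(n,np.round(e[0],1),np.round(e[1],1),p.round(4))
a=cv2.resize(T['pixels'][140:250,255:375],None,fx=6,fy=6,interpolation=cv2.INTER_CUBIC)[:, :720]
b=cv2.resize(S['pixels'][170:245,250:360],None,fx=6,fy=6,interpolation=cv2.INTER_CUBIC)
cv2.imwrite('pics/ta.png',a[:600]);cv2.imwrite('pics/sb.png',b)
E
```

```text
wide [237.6 228.7] [14.4 15.1] [0.4501 0.2533 0.007 ]
wide [304.3 271.4] [14.9 16.4] [0.4515 0.2532 0.007 ]
narrow [423.5 202.2] [12.5 12.7] [ 0.5101 -0.2988  0.007 ]
narrow [349.4 149.3] [ 8.9 10.2] [ 0.5116 -0.2982  0.007 ]
```

View pics/ta.png

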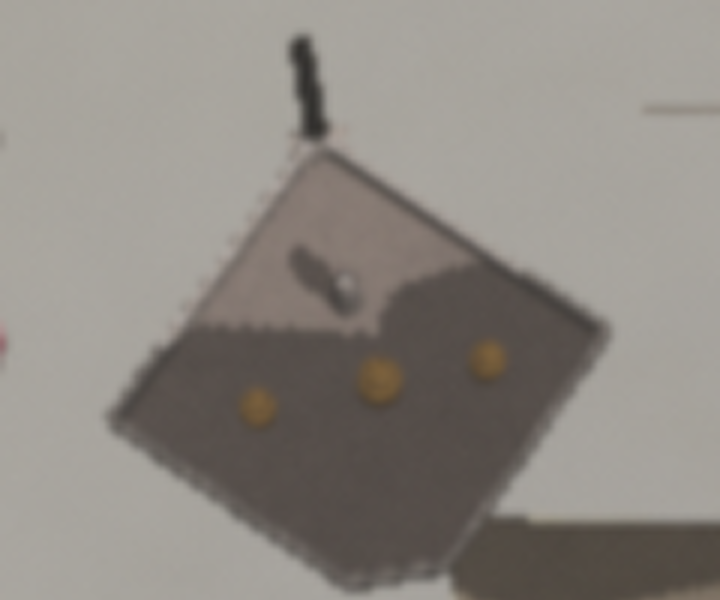

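View pics/sb.png

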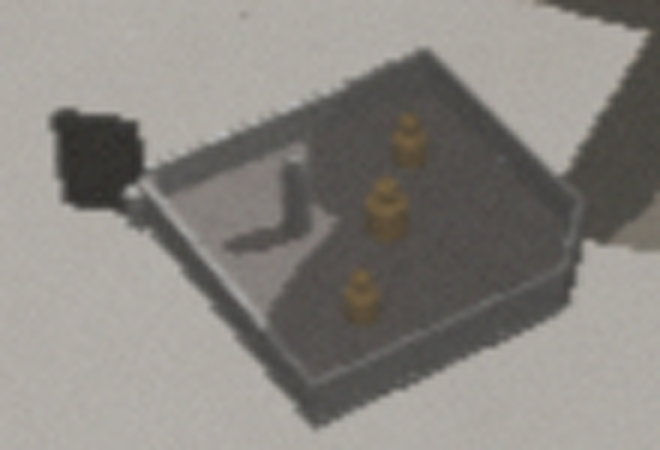

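The crops show the post tip at top-crop (345,283) and side-crop (295,157). The rim corners in the top crop are at (108,422), (608,328) and (318,148), the handle's top edge runs from (299,40) to (316,132), and the cut corner is at lower right, around (400,580).

```bash
python3 - <<'E'
from h import *
T=dict(np.load('top0.npz'));S=dict(np.load('side0.npz'))
f=lambda x,y:(255+(x+.5)/6-.5,140+(y+.5)/6-.5)
g=lambda x,y:(250+(x+.5)/6-.5,170+(y+.5)/6-.5)
post=ray(T,f(345,283),.054),ray(S,g(295,157),.054)
L=ray(T,f(108,422),.03);Rr=ray(T,f(608,328),.03);H=ray(T,f(318,148),.03)
L2=ray(S,g(314,380),.03);R2=ray(S,g(427,50),.03);H2=ray(S,g(142,180),.03)
print('post',post[0].round(4),post[1].round(4))
for a,b in((L,L2),(Rr,R2),(H,H2)):print(a.round(4),b.round(4))
for l,r,h in((L,Rr,H),(L2,R2,H2)):
    C=(l+r)/2; d=h-C; e=l-r; print('C',C.round(4),'LR',np.linalg.norm(e),'h',np.linalg.norm(d),'yaw',np.degrees(np.arctan2(d[1],d[0])),np.degrees(np.arctan2(-e[0],e[1])))
h1=ray(T,f(299,40),.062);h2=ray(T,f(316,132),.062);print('handle',h1.round(4),h2.round(4),np.degrees(np.arctan2(*(h1-h2)[[1,0]])))
E
```

```text
post [0.5579 0.0299 0.054 ] [0.5598 0.0307 0.054 ]
[0.4984 0.1473 0.03  ] [0.5022 0.1461 0.03  ]
[ 0.5364 -0.0975  0.03  ] [ 0.5389 -0.0948  0.03  ]
[0.6327 0.0415 0.03  ] [0.6365 0.049  0.03  ]
C [0.5174 0.0249 0.03  ] LR 0.24766555613173608 h 0.11649004626408291 yaw 8.188477432660864 8.830875097025144
C [0.5206 0.0257 0.03  ] LR 0.24366939899072468 h 0.1182061652839485 yaw 11.39139555252349 8.665107843193693
handle [0.6783 0.0484 0.062 ] [0.6315 0.0415 0.062 ] 8.428537635658131
```

```bash
cat >> h.py <<'E'
def mv(*targets):
    s,p,R=tool()
    print('t',s['t'],'pos',p.round(4),'jawyaw',np.degrees(np.arctan2(R[1,1],R[0,1])).round(2),'open',round(s['opening'],4),'F',np.round(s['force'],1))
    for t in targets: print(t,(R.T@(np.array(t)-p)/.6).round(4))
E
python3 -c "
from h import *
mv((.5,-.15,.18),(.451,.2533,.15),(.451,.2533,.02),(.451,.2533,.004))"
```

```text
t 0.1 pos [ 0.1902 -0.5684  0.1786] jawyaw -71.5 open 0.093 F [ 0.5 -0.6  0.7]
(0.5, -0.15, 0.18) [-0.0014 -0.4976 -0.7109]
(0.451, 0.2533, 0.15) [ 0.0497 -1.1609 -0.8467]
(0.451, 0.2533, 0.02) [ 0.2664 -1.1605 -0.8467]
(0.451, 0.2533, 0.004) [ 0.293  -1.1605 -0.8467]
```

Request:
{"name": "apply_moves", "arguments": {"series": [{"jaw": -0.4,"linear": [0,-0.1,-0.142],"roll": 0},{"jaw": -0.4,"linear": [0,-0.2,-0.284],"roll": 0.1},{"jaw": -0.4,"linear": [0,-0.3,-0.426],"roll": 0.2},{"jaw": -0.4,"linear": [0,-0.4,-0.57],"roll": 0.327},{"jaw": -0.4,"linear": [0,-0.5,-0.71],"roll": 0.327},{"jaw": -0.4,"linear": [0,-0.6,-0.73],"roll": 0.327},{"jaw": -0.4,"linear": [0,-0.7,-0.75],"roll": 0.327},{"jaw": -0.4,"linear": [0,-0.8,-0.77],"roll": 0.327},{"jaw": -0.4,"linear": [0,-0.9,-0.79],"roll": 0.327},{"jaw": -0.4,"linear": [0,-1,-0.81],"roll": 0.327},{"jaw": -0.4,"linear": [0,-1,-0.81],"roll": 0.327},{"jaw": -0.4,"linear": [0,-1,-0.81],"roll": 0.327},{"jaw": -0.4,"linear": [0,-1,-0.81],"roll": 0.327},{"jaw": -0.4,"linear": [0,-1,-0.81],"roll": 0.327}]}}

```text
t: 1.85
tool_pos: [0.46, 0.1577, 0.1791]
orientation: [2.14, 0.17, -2.143]
force: [-0.5, 0.5, -0.3]
opening: 0.0647
```

```bash
python3 -c "
from h import *
mv((.451,.2533,.08),(.451,.2533,.02),(.451,.2533,.004))"
```

```text
t 1.85 pos [0.46   0.1577 0.1791] jawyaw -81.05 open 0.0647 F [-0.5  0.5 -0.3]
(0.451, 0.2533, 0.08) [ 0.1655 -0.1594 -0.0101]
(0.451, 0.2533, 0.02) [ 0.2655 -0.1591 -0.0103]
(0.451, 0.2533, 0.004) [ 0.2922 -0.1591 -0.0103]
```

Request:
{"name": "apply_moves", "arguments": {"series": [{"jaw": -0.4,"linear": [0.05,-0.08,-0.01],"roll": 0},{"jaw": -0.4,"linear": [0.1,-0.159,-0.0102],"roll": 0},{"jaw": -0.4,"linear": [0.165,-0.159,-0.0102],"roll": 0},{"jaw": -0.4,"linear": [0.165,-0.159,-0.0102],"roll": 0},{"jaw": -0.4,"linear": [0.165,-0.159,-0.0102],"roll": 0}]}}

```text
t: 2.48
tool_pos: [0.4519, 0.2524, 0.0816]
orientation: [2.141, 0.169, -2.142]
force: [1.4, -0.5, 0.1]
opening: 0.065
```

```bash
python3 -c "
from h import *
mv((.451,.2533,.02),(.451,.2533,.004))
a=snap('top')['pixels'];b=snap('side')['pixels']
f=lambda i:cv2.resize(i,None,fx=4,fy=4,interpolation=cv2.INTER_CUBIC)
cv2.imwrite('pics/g1.png',np.hstack([f(a[190:270,190:290]),f(b[220:300,255:355])]))"
```

```text
t 2.475 pos [0.4519 0.2524 0.0816] jawyaw -81.12 open 0.065 F [ 1.4 -0.5  0.1]
(0.451, 0.2533, 0.02) [ 0.1026 -0.0015  0.0011]
(0.451, 0.2533, 0.004) [ 0.1293 -0.0015  0.0011]
```

View pics/g1.png

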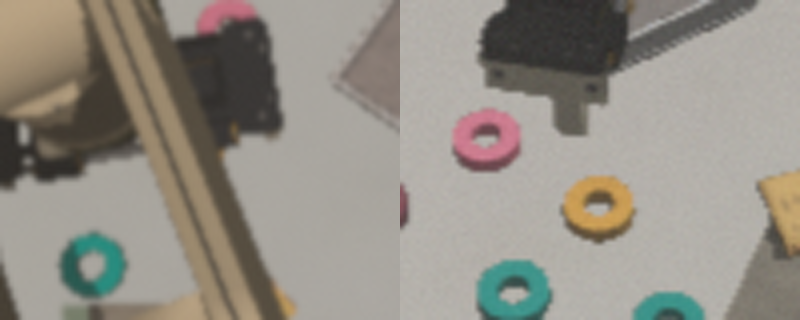

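The side view shows the brass ring at crop (598,208), with the fingers above it and clear of the pink and teal rings. I'll descend and grip.

Request:
{"name": "apply_moves", "arguments": {"series": [{"jaw": -0.4,"linear": [0.04,-0.0015,0.001],"roll": 0},{"jaw": -0.4,"linear": [0.08,-0.0015,0.001],"roll": 0},{"jaw": -0.4,"linear": [0.115,-0.0015,0.001],"roll": 0},{"jaw": -0.4,"linear": [0.129,-0.0015,0.001],"roll": 0},{"jaw": -0.4,"linear": [0.129,-0.0015,0.001],"roll": 0},{"jaw": -0.4,"linear": [0.129,-0.0015,0.001],"roll": 0},{"jaw": 0.3,"linear": [0.129,-0.0015,0.001],"roll": 0},{"jaw": 0.3,"linear": [0.129,-0.0015,0.001],"roll": 0},{"jaw": 0.3,"linear": [0.129,-0.0015,0.001],"roll": 0},{"jaw": 0.3,"linear": [0.129,-0.0015,0.001],"roll": 0},{"jaw": 0.3,"linear": [0.129,-0.0015,0.001],"roll": 0},{"jaw": 0.3,"linear": [0.129,-0.0015,0.001],"roll": 0}], "force": 20}}

```text
t: 4.08
tool_pos: [0.4521, 0.2539, 0.0051]
orientation: [2.144, 0.17, -2.14]
force: [-0.3, -0.0, 0.6]
opening: 0.0324
```

```bash
python3 -c "
from h import *
mv((.451,.2533,.14),(.559,.0308,.14),(.559,.0308,.075))"
```

```text
t 4.075 pos [0.4521 0.2539 0.0051] jawyaw -81.12 open 0.0324 F [-0.3 -0.   0.6]
(0.451, 0.2533, 0.14) [-0.2248 -0.      0.0016]
(0.559, 0.0308, 0.14) [-0.2257  0.3941 -0.119 ]
(0.559, 0.0308, 0.075) [-0.1174  0.3945 -0.1188]
```

The jaws reached their target of 32 mm, so they did not grip the ring at 48 mm. I'll look.

```bash
python3 -c "
from h import *
b=snap('side');s,p,R=tool()
print(proj(b,[p,[.451,.2533,.007]]))
cv2.imwrite('pics/g2.png',cv2.resize(b['pixels'][200:310,240:360],None,fx=5,fy=5,interpolation=cv2.INTER_CUBIC))"
```

```text
[[303.98166867 272.0032234 ]
 [304.43684247 271.52223572]]
```

View pics/g2.png

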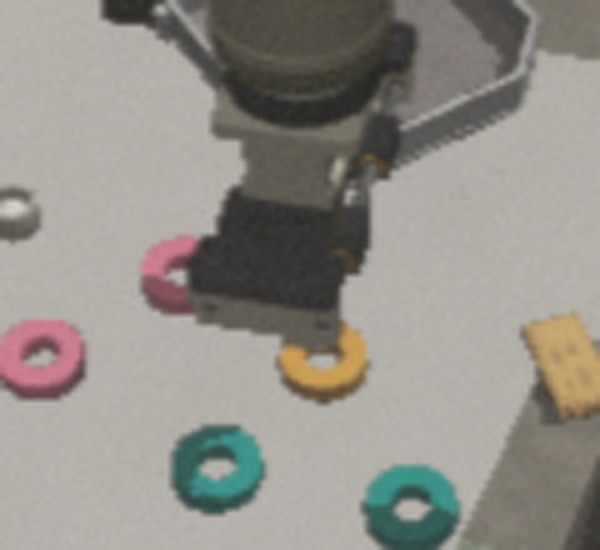

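```bash
python3 -c "
from h import *
b=dict(np.load('side0.npz'));T=dict(np.load('top0.npz'))
y=np.array([.154,-.988,0])
for z,h in((.0816,.0325),(.005,.0162)):
  p=np.array([.452,.2533,z])
  u=np.array([0,0,1])
  L=[p,p+y*h,p-y*h,p-y*(h+.0175),p+u*.084,p+u*.084-y*.094,p+u*.084+y*.094]
  print(proj(b,L).round(1).tolist())
  print(((proj(b,L)-[240,200])*5).round(0).tolist())
"
```

```text
[[303.0, 252.7], [306.0, 243.3], [299.9, 262.3], [298.2, 267.7], [301.7, 229.6], [291.8, 258.8], [310.5, 203.7]]
[[315.0, 263.0], [330.0, 217.0], [299.0, 312.0], [291.0, 339.0], [308.0, 148.0], [259.0, 294.0], [353.0, 18.0]]
[[304.1, 271.9], [305.6, 267.2], [302.6, 276.7], [301.0, 281.9], [302.9, 250.7], [293.5, 279.8], [311.3, 224.7]]
[[321.0, 360.0], [328.0, 336.0], [313.0, 383.0], [305.0, 410.0], [315.0, 254.0], [267.0, 399.0], [357.0, 123.0]]
```

```bash
python3 -c "
from h import *
a=snap('top');b=snap('side')
f=lambda i,k:cv2.resize(i,None,fx=k,fy=k,interpolation=cv2.INTER_CUBIC)
A=f(a['pixels'][150:350,180:380],2);B=f(b['pixels'][140:290,240:390],8/3)
cv2.imwrite('pics/g3.png',np.hstack([A,B]));s,p,R=tool();print(s['q'],p)"
```

```text
[0.41080839 0.06754929 1.88766406 0.00252499 1.18370419 1.82575712] [0.45217579 0.25387334 0.00516422]
```

View pics/g3.png

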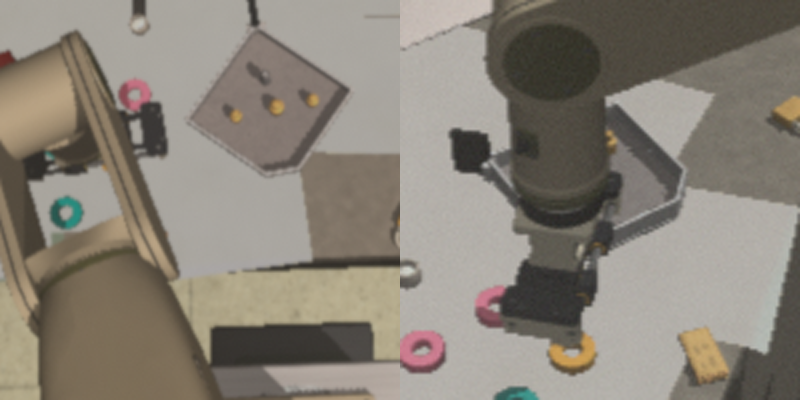

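```bash
python3 -c "
from h import *
T=dict(np.load('top0.npz'));S=dict(np.load('side0.npz'))
y=np.array([.154,-.988,0]);z=np.array([.988,.154,0])
for dz in(0,.03,.06):
  p=np.array([.452,.2539,.089+dz])
  print(dz,'near bottom corners side',((proj(S,[p-y*.094+z*.0375,p-y*.094-z*.0375])-[240,140])*8/3+[400,0]).round(0).tolist(),'top far-end corners',((proj(T,[p+[0,0,.04]+y*.094+z*.0375,p+[0,0,.04]+y*.094-z*.0375])-[180,150])*2).round(0).tolist())
"
```

```text
0 near bottom corners side [[502.0, 367.0], [583.0, 380.0]] top far-end corners [[163.0, 104.0], [172.0, 158.0]]
0.03 near bottom corners side [[500.0, 345.0], [582.0, 359.0]] top far-end corners [[159.0, 99.0], [169.0, 155.0]]
0.06 near bottom corners side [[497.0, 323.0], [581.0, 337.0]] top far-end corners [[156.0, 94.0], [166.0, 152.0]]
```

The body and finger in the side view sit about 50 mm higher than the reported TCP, and the jaws closed freely above the ring. So the reported z looks about 50 mm too low. I'll reopen and probe downward in small force-checked steps.

Request:
{"name": "apply_moves", "arguments": {"series": [{"jaw": -0.4,"linear": [0,0,0],"roll": 0},{"jaw": -0.4,"linear": [0,0,0],"roll": 0},{"jaw": -0.4,"linear": [0,0,0],"roll": 0},{"jaw": -0.4,"linear": [0.003,0,0],"roll": 0},{"jaw": -0.4,"linear": [0.006,0,0],"roll": 0},{"jaw": -0.4,"linear": [0.009,0,0],"roll": 0},{"jaw": -0.4,"linear": [0.012,0,0],"roll": 0},{"jaw": -0.4,"linear": [0.012,0,0],"roll": 0}]}}

```text
t: 5.22
tool_pos: [0.452, 0.2538, -0.0023]
orientation: [2.144, 0.169, -2.141]
force: [0.5, -0.2, 0.4]
opening: 0.0653
```

No contact at z = -2 mm, so the offset is real. I'll continue down.

Request:
{"name": "apply_moves", "arguments": {"series": [{"jaw": -0.4,"linear": [0.005,0,0],"roll": 0},{"jaw": -0.4,"linear": [0.01,0,0],"roll": 0},{"jaw": -0.4,"linear": [0.015,0,0],"roll": 0},{"jaw": -0.4,"linear": [0.02,0,0],"roll": 0},{"jaw": -0.4,"linear": [0.025,0,0],"roll": 0},{"jaw": -0.4,"linear": [0.025,0,0],"roll": 0},{"jaw": -0.4,"linear": [0.025,0,0],"roll": 0}]}}

```text
t: 6.1
tool_pos: [0.452, 0.2539, -0.0172]
orientation: [2.144, 0.169, -2.141]
force: [0.2, 1.2, 0.9]
opening: 0.0651
```

```bash
python3 -c "
from h import *
mv()
b=snap('side')
cv2.imwrite('pics/g4.png',cv2.resize(b['pixels'][215:305,255:345],None,fx=6,fy=6,interpolation=cv2.INTER_CUBIC))
s,p,R=tool();print((proj(b,[p,p-R[:,1]*-.0325,p+[0,0,.05],p+[0,0,.05]+R[:,1]*-.0325, p+[0,0,.05]+R[:,1]*-.05])-[255,215])*6)"
```

```text
t 6.1 pos [ 0.452   0.2539 -0.0172] jawyaw -81.12 open 0.0651 F [0.2 1.2 0.9]
[[295.74504234 374.04494395]
 [312.70703012 318.37059638]
 [291.57380676 301.44339669]
 [273.43077829 359.35021119]
 [263.37213848 391.45421141]]
```

View pics/g4.png

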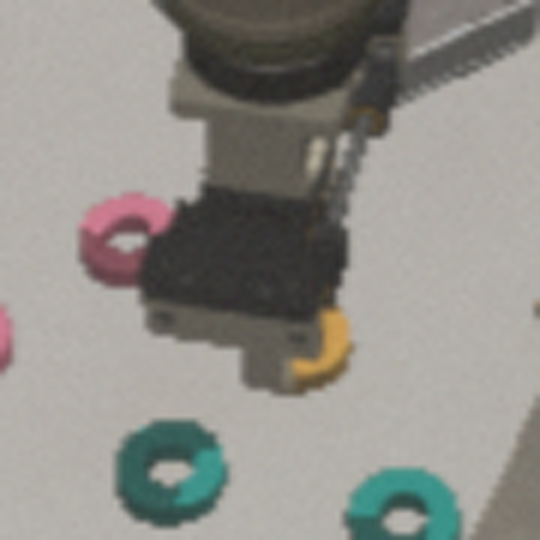

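The finger tip at (268,388) fits an offset of about 50 mm, putting the true tip height near 33 mm, and the finger is properly outside the ring. I'll keep descending with force checks.

Request:
{"name": "apply_moves", "arguments": {"series": [{"jaw": -0.4,"linear": [0.008,-0.001,0.002],"roll": 0},{"jaw": -0.4,"linear": [0.016,-0.001,0.002],"roll": 0},{"jaw": -0.4,"linear": [0.024,-0.001,0.002],"roll": 0},{"jaw": -0.4,"linear": [0.03,-0.001,0.002],"roll": 0},{"jaw": -0.4,"linear": [0.035,-0.001,0.002],"roll": 0},{"jaw": -0.4,"linear": [0.038,-0.001,0.002],"roll": 0},{"jaw": -0.4,"linear": [0.038,-0.001,0.002],"roll": 0}]}}

```text
t: 7.02
tool_pos: [0.4509, 0.2544, -0.0388]
orientation: [2.143, 0.169, -2.141]
force: [-6.2, -3.1, 13.1]
opening: 0.0654
```

Contact at reported z = -39 mm with about 13 N. I'll back off 3 mm and close.

Request:
{"name": "apply_moves", "arguments": {"series": [{"jaw": -0.4,"linear": [-0.006,0,0],"roll": 0},{"jaw": -0.4,"linear": [-0.006,0,0],"roll": 0},{"jaw": -0.4,"linear": [-0.006,0,0],"roll": 0}]}}

```text
t: 7.4
tool_pos: [0.4509, 0.2544, -0.0354]
orientation: [2.143, 0.169, -2.141]
force: [-0.2, -0.1, 0.0]
opening: 0.065
```

Request:
{"name": "apply_moves", "arguments": {"series": [{"jaw": 0.3,"linear": [0,0,0],"roll": 0},{"jaw": 0.3,"linear": [0,0,0],"roll": 0},{"jaw": 0.3,"linear": [0,0,0],"roll": 0},{"jaw": 0.3,"linear": [0,0,0],"roll": 0},{"jaw": 0.3,"linear": [0,0,0],"roll": 0}], "force": 20}}

```text
t: 8.02
tool_pos: [0.4507, 0.2543, -0.0356]
orientation: [2.143, 0.169, -2.141]
force: [-0.8, 0.6, -2.2]
opening: 0.0472
```

The wide ring is gripped at 47 mm, and the table is at reported z of about -39 mm. I'll lift and carry it to above the post.

```bash
python3 -c "
from h import *
mv((.4507,.2543,.06),(.559,.0308,.06))"
```

```text
t 8.025 pos [ 0.4507  0.2543 -0.0356] jawyaw -81.13 open 0.0472 F [-0.8  0.6 -2.2]
(0.4507, 0.2543, 0.06) [-0.1593 -0.0004 -0.0002]
(0.559, 0.0308, 0.06) [-0.1601  0.3955 -0.1211]
```

Request:
{"name": "apply_moves", "arguments": {"series": [{"jaw": 0.3,"linear": [-0.05,0,0],"roll": 0},{"jaw": 0.3,"linear": [-0.1,0,0],"roll": 0},{"jaw": 0.3,"linear": [-0.16,0,0],"roll": 0},{"jaw": 0.3,"linear": [-0.16,0.06,-0.02],"roll": 0},{"jaw": 0.3,"linear": [-0.16,0.13,-0.04],"roll": 0},{"jaw": 0.3,"linear": [-0.16,0.2,-0.06],"roll": 0},{"jaw": 0.3,"linear": [-0.16,0.27,-0.08],"roll": 0},{"jaw": 0.3,"linear": [-0.16,0.34,-0.1],"roll": 0},{"jaw": 0.3,"linear": [-0.16,0.38,-0.115],"roll": 0},{"jaw": 0.3,"linear": [-0.16,0.3955,-0.121],"roll": 0},{"jaw": 0.3,"linear": [-0.16,0.3955,-0.121],"roll": 0},{"jaw": 0.3,"linear": [-0.16,0.3955,-0.121],"roll": 0}]}}

```text
t: 9.52
tool_pos: [0.5584, 0.0318, 0.0597]
orientation: [2.142, 0.17, -2.141]
force: [-0.5, -0.1, -1.2]
opening: 0.0465
```

```bash
python3 -c "
from h import *
mv((.559,.0308,.06))
a=snap('top');b=snap('side');np.savez('s1.npz',**b)
f=lambda i,k:cv2.resize(i,None,fx=k,fy=k,interpolation=cv2.INTER_CUBIC)
cv2.imwrite('pics/g5.png',np.hstack([f(a['pixels'][140:240,260:360],3.5),f(b['pixels'][155:245,250:350],4)[:350]]))
s,p,R=tool()
print((proj(b,[p+[0,0,.0425],[.559,.0305,.054],[.559,.0305,.006]])-[250,155])*4+[350,0])"
```

```text
t 9.525 pos [0.5584 0.0318 0.0597] jawyaw -81.08 open 0.0465 F [-0.5 -0.1 -1.2]
(0.559, 0.0308, 0.06) [-0.0004  0.0018 -0.0007]
[[543.1049386  114.60903174]
 [546.13254564 163.0424592 ]
 [548.89291364 210.22136912]]
```

View pics/g5.png

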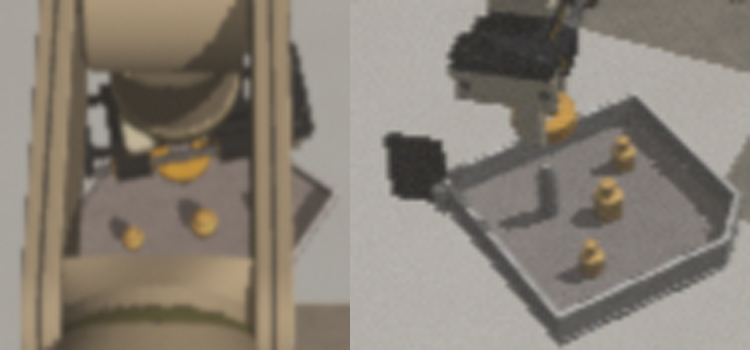

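The side view shows the ring held level at about (545,116), directly above the post tip at (546,166). I'll compute the residual offset from masks.

```bash
python3 -c "
from h import *
S=dict(np.load('s1.npz'));T=snap('top')
def m(c,x0,x1,y0,y1):
    k=cv2.inRange(cv2.cvtColor(c['pixels'],cv2.COLOR_BGR2HSV),(8,110,70),(28,255,255)); z=np.zeros_like(k); z[y0:y1,x0:x1]=k[y0:y1,x0:x1]
    p=cv2.findNonZero(z)[:,0]; return p.min(0),p.max(0)
s,p,R=tool()
a,b=m(S,285,310,170,195);print('side',a,b)
c,d=m(T,300,325,175,195);print('top',c,d)
th=np.linspace(0,6.28,60)
P=np.array([[p[0]+.024*np.cos(t),p[1]+.024*np.sin(t),p[2]+.0355+h] for t in th for h in(0,.014)])
for C in(S,T):
    q=proj(C,P);print('pred',q.min(0).round(1),q.max(0).round(1))
"
```

```text
side [299 179] [305 189]
top [303 180] [319 191]
pred [289.8 176.4] [306.7 190.9]
pred [302.3 173.5] [319.7 191.5]
```

Request:
{"name": "apply_moves", "arguments": {"series": [{"jaw": 0.3,"linear": [0.02,0.001,-0.0007],"roll": 0},{"jaw": 0.3,"linear": [0.045,0.0018,-0.0007],"roll": 0},{"jaw": 0.3,"linear": [0.06,0.0018,-0.0007],"roll": 0},{"jaw": 0.3,"linear": [0.07,0.0018,-0.0007],"roll": 0},{"jaw": 0.3,"linear": [0.08,0.0018,-0.0007],"roll": 0},{"jaw": 0.3,"linear": [0.09,0.0018,-0.0007],"roll": 0},{"jaw": 0.3,"linear": [0.1,0.0018,-0.0007],"roll": 0},{"jaw": 0.3,"linear": [0.1,0.0018,-0.0007],"roll": 0}]}}

```text
t: 10.68
tool_pos: [0.5588, 0.0309, -0.0007]
orientation: [2.141, 0.17, -2.142]
force: [-0.0, 0.1, -1.7]
opening: 0.0468
```

Request:
{"name": "apply_moves", "arguments": {"series": [{"jaw": 0.3,"linear": [0.012,0,0],"roll": 0},{"jaw": 0.3,"linear": [0.024,0,0],"roll": 0},{"jaw": 0.3,"linear": [0.034,0,0],"roll": 0},{"jaw": 0.3,"linear": [0.04,0,0],"roll": 0},{"jaw": 0.3,"linear": [0.043,0,0],"roll": 0},{"jaw": 0.3,"linear": [0.043,0,0],"roll": 0}]}}

```text
t: 11.42
tool_pos: [0.5588, 0.0309, -0.0265]
orientation: [2.141, 0.171, -2.142]
force: [-0.1, -0.1, -1.0]
opening: 0.0465
```

Still free. I'll lower the last 3 mm, then open to about 62 mm.

Request:
{"name": "apply_moves", "arguments": {"series": [{"jaw": 0.3,"linear": [0.002,0,0],"roll": 0},{"jaw": 0.3,"linear": [0.004,0,0],"roll": 0},{"jaw": 0.3,"linear": [0.005,0,0],"roll": 0},{"jaw": 0.3,"linear": [0.005,0,0],"roll": 0}]}}

```text
t: 11.92
tool_pos: [0.5588, 0.031, -0.0295]
orientation: [2.141, 0.171, -2.142]
force: [-0.4, 0.8, -1.2]
opening: 0.0467
```

Request:
{"name": "apply_moves", "arguments": {"series": [{"jaw": -0.3,"linear": [0,0,0],"roll": 0},{"jaw": -0.3,"linear": [0,0,0],"roll": 0},{"jaw": -0.3,"linear": [0,0,0],"roll": 0},{"jaw": -0.3,"linear": [0,0,0],"roll": 0},{"jaw": -0.3,"linear": [-0.05,0,0],"roll": 0},{"jaw": -0.3,"linear": [-0.1,0,0],"roll": 0},{"jaw": -0.3,"linear": [-0.17,0,0],"roll": 0},{"jaw": -0.3,"linear": [-0.17,0,0],"roll": 0}]}}

```text
t: 12.92
tool_pos: [0.5622, 0.0306, 0.077]
orientation: [2.149, 0.17, -2.133]
force: [0.9, -0.1, -1.0]
opening: 0.0607
```

```bash
python3 -c "
from h import *
b=snap('side');k=cv2.inRange(cv2.cvtColor(b['pixels'],cv2.COLOR_BGR2HSV),(8,110,70),(28,255,255))
n,l,st,ce=cv2.connectedComponentsWithStats(k[180:235,280:340]);print([(st[i].tolist()) for i in range(1,n) if st[i][4]>5])
print('pred ring',proj(b,[[.559,.0307,.02],[.559,.0307,.006]])-[280,180])
mv((.52,-.1,.07),(.511,-.2985,.07),(.511,-.2985,.0),(.511,-.2985,-.035))"
```

```text
[[12, 20, 15, 12, 105], [33, 20, 5, 6, 17]]
pred ring [[19.4990545  24.21137476]
 [19.6973874  27.59808706]]
t 12.975 pos [0.5606 0.0306 0.0746] jawyaw -81.06 open 0.0604 F [-1.6  0.5 -0.9]
(0.52, -0.1, 0.07) [0.0068 0.2046 0.1006]
(0.511, -0.2985, 0.07) [0.0058 0.529  0.1669]
(0.511, -0.2985, 0.0) [0.1225 0.5293 0.1673]
(0.511, -0.2985, -0.035) [0.1808 0.5294 0.1676]
```

The wide ring sits at the post foot: its mask centre is (299.5,206) and the prediction is the same. Next is the narrow ring.

Request:
{"name": "apply_moves", "arguments": {"series": [{"jaw": -0.1,"linear": [0.005,0.07,0.03],"roll": 0},{"jaw": -0.1,"linear": [0.005,0.15,0.06],"roll": 0},{"jaw": -0.1,"linear": [0.006,0.23,0.09],"roll": 0},{"jaw": -0.1,"linear": [0.006,0.31,0.12],"roll": 0},{"jaw": -0.1,"linear": [0.006,0.39,0.14],"roll": 0},{"jaw": -0.1,"linear": [0.006,0.47,0.16],"roll": 0},{"jaw": -0.1,"linear": [0.006,0.529,0.167],"roll": 0},{"jaw": -0.1,"linear": [0.03,0.529,0.167],"roll": 0},{"jaw": -0.1,"linear": [0.06,0.529,0.167],"roll": 0},{"jaw": -0.1,"linear": [0.08,0.529,0.167],"roll": 0},{"jaw": -0.1,"linear": [0.08,0.529,0.167],"roll": 0},{"jaw": -0.1,"linear": [0.08,0.529,0.167],"roll": 0}]}}

```text
t: 14.48
tool_pos: [0.5115, -0.2979, 0.0258]
orientation: [2.145, 0.171, -2.136]
force: [-0.4, -0.8, -0.4]
opening: 0.051
```

```bash
python3 -c "
from h import *
mv((.511,-.2985,.0),(.511,-.2985,-.035))"
```

```text
t 14.475 pos [ 0.5115 -0.2979  0.0258] jawyaw -81.01 open 0.051 F [-0.4 -0.8 -0.4]
(0.511, -0.2985, 0.0) [0.043  0.0009 0.0011]
(0.511, -0.2985, -0.035) [0.1013 0.001  0.0014]
```

Request:
{"name": "apply_moves", "arguments": {"series": [{"jaw": -0.1,"linear": [0.025,0.001,0.001],"roll": 0},{"jaw": -0.1,"linear": [0.05,0.001,0.001],"roll": 0},{"jaw": -0.1,"linear": [0.07,0.001,0.001],"roll": 0},{"jaw": -0.1,"linear": [0.085,0.001,0.001],"roll": 0},{"jaw": -0.1,"linear": [0.095,0.001,0.001],"roll": 0},{"jaw": -0.1,"linear": [0.1,0.001,0.001],"roll": 0},{"jaw": -0.1,"linear": [0.1,0.001,0.001],"roll": 0},{"jaw": -0.1,"linear": [0.1,0.001,0.001],"roll": 0}]}}

```text
t: 15.48
tool_pos: [0.5116, -0.2987, -0.0337]
orientation: [2.146, 0.17, -2.135]
force: [0.2, 0.8, 0.2]
opening: 0.0512
```

Request:
{"name": "apply_moves", "arguments": {"series": [{"jaw": 0.5,"linear": [0,0,0],"roll": 0},{"jaw": 0.5,"linear": [0,0,0],"roll": 0},{"jaw": 0.5,"linear": [0,0,0],"roll": 0},{"jaw": 0.5,"linear": [0,0,0],"roll": 0},{"jaw": 0.5,"linear": [0,0,0],"roll": 0}], "force": 15}}

```text
t: 16.1
tool_pos: [0.5119, -0.2989, -0.0334]
orientation: [2.146, 0.17, -2.135]
force: [-0.8, 0.3, 3.8]
opening: 0.0358
```

```bash
python3 -c "
from h import *
s,p,R=tool();mv((p[0],p[1],.065),(.559,.0307,.065))"
```

```text
t 16.1 pos [ 0.5119 -0.2989 -0.0334] jawyaw -81.01 open 0.0358 F [-0.8  0.3  3.8]
(np.float64(0.5118642382141498), np.float64(-0.2988672181292093), 0.065) [-1.639e-01 -1.000e-04 -9.000e-04]
(0.559, 0.0307, 0.065) [-0.1626 -0.5304 -0.1643]
```

Narrow ring gripped at 36 mm. I'll lift it and carry it over the post.

Request:
{"name": "apply_moves", "arguments": {"series": [{"jaw": 0.5,"linear": [-0.05,0,0],"roll": 0},{"jaw": 0.5,"linear": [-0.1,0,0],"roll": 0},{"jaw": 0.5,"linear": [-0.163,0,0],"roll": 0},{"jaw": 0.5,"linear": [-0.163,-0.08,-0.025],"roll": 0},{"jaw": 0.5,"linear": [-0.163,-0.16,-0.05],"roll": 0},{"jaw": 0.5,"linear": [-0.163,-0.24,-0.075],"roll": 0},{"jaw": 0.5,"linear": [-0.163,-0.32,-0.1],"roll": 0},{"jaw": 0.5,"linear": [-0.163,-0.4,-0.125],"roll": 0},{"jaw": 0.5,"linear": [-0.163,-0.48,-0.15],"roll": 0},{"jaw": 0.5,"linear": [-0.163,-0.52,-0.162],"roll": 0},{"jaw": 0.5,"linear": [-0.163,-0.53,-0.164],"roll": 0},{"jaw": 0.5,"linear": [-0.163,-0.53,-0.164],"roll": 0},{"jaw": 0.5,"linear": [-0.163,-0.53,-0.164],"roll": 0}]}}

```text
t: 17.73
tool_pos: [0.5587, 0.0293, 0.0651]
orientation: [2.146, 0.168, -2.136]
force: [0.3, -0.4, -0.8]
opening: 0.036
```

```bash
python3 -c "
from h import *
mv((.559,.0307,.02),(.559,.0307,.005))
b=snap('side');s,p,R=tool()
cv2.imwrite('pics/g6.png',cv2.resize(b['pixels'][155:235,260:340],None,fx=6,fy=6,interpolation=cv2.INTER_CUBIC))
print((proj(b,[p+[0,0,.0435],[.559,.0307,.054]])-[260,155])*6)"
```

```text
t 17.725 pos [0.5587 0.0293 0.0651] jawyaw -81.07 open 0.036 F [ 0.3 -0.4 -0.8]
(0.559, 0.0307, 0.02) [ 0.0752 -0.0022 -0.0005]
(0.559, 0.0307, 0.005) [ 0.1002 -0.0022 -0.0004]
[[230.80817173 158.57015718]
 [234.03991777 244.81905801]]
```

View pics/g6.png

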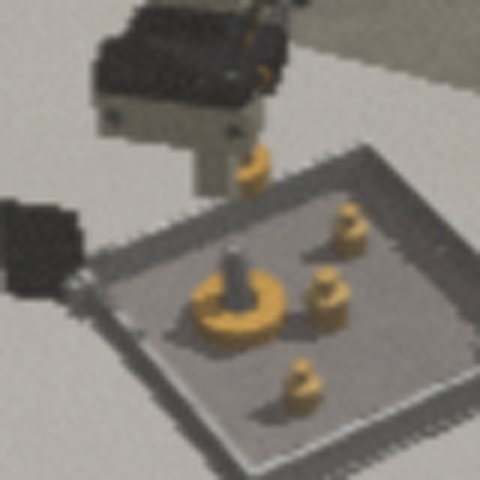

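The view shows the wide ring flat on the floor round the post. The narrow ring is at about (235,165), above the post tip at (234,250). I'll thread it.

Request:
{"name": "apply_moves", "arguments": {"series": [{"jaw": 0.5,"linear": [0.025,-0.001,0],"roll": 0},{"jaw": 0.5,"linear": [0.045,-0.0022,0],"roll": 0},{"jaw": 0.5,"linear": [0.06,-0.0022,0],"roll": 0},{"jaw": 0.5,"linear": [0.07,-0.0022,0],"roll": 0},{"jaw": 0.5,"linear": [0.08,-0.0022,0],"roll": 0},{"jaw": 0.5,"linear": [0.09,-0.0022,0],"roll": 0},{"jaw": 0.5,"linear": [0.1,-0.0022,0],"roll": 0},{"jaw": 0.5,"linear": [0.1,-0.0022,0],"roll": 0}]}}

```text
t: 18.77
tool_pos: [0.5583, 0.0307, 0.0046]
orientation: [2.145, 0.168, -2.137]
force: [-0.4, -0.4, -1.3]
opening: 0.0357
```

Request:
{"name": "apply_moves", "arguments": {"series": [{"jaw": 0.5,"linear": [0.01,0,0],"roll": 0},{"jaw": 0.5,"linear": [0.018,0,0],"roll": 0},{"jaw": 0.5,"linear": [0.024,0,0],"roll": 0},{"jaw": 0.5,"linear": [0.027,0,0],"roll": 0},{"jaw": 0.5,"linear": [0.027,0,0],"roll": 0}]}}

```text
t: 19.4
tool_pos: [0.5583, 0.0307, -0.0118]
orientation: [2.145, 0.168, -2.137]
force: [-0.7, 0.1, 0.4]
opening: 0.0359
```

Request:
{"name": "apply_moves", "arguments": {"series": [{"jaw": 0.5,"linear": [0.002,0,0],"roll": 0},{"jaw": 0.5,"linear": [0.003,0,0],"roll": 0},{"jaw": 0.5,"linear": [0.003,0,0],"roll": 0},{"jaw": -0.1,"linear": [0.003,0,0],"roll": 0},{"jaw": -0.1,"linear": [0.003,0,0],"roll": 0},{"jaw": -0.1,"linear": [0.003,0,0],"roll": 0},{"jaw": -0.1,"linear": [-0.05,0,0],"roll": 0},{"jaw": -0.1,"linear": [-0.1,0,0],"roll": 0},{"jaw": -0.1,"linear": [-0.15,0,0],"roll": 0},{"jaw": -0.1,"linear": [-0.15,0,0],"roll": 0},{"jaw": -0.1,"linear": [-0.15,0,0],"roll": 0}]}}

```text
t: 20.78
tool_pos: [0.5575, 0.0306, 0.0773]
orientation: [2.144, 0.168, -2.138]
force: [-0.8, -0.9, -1.0]
opening: 0.0512
```

```bash
python3 -c "
from h import *
c=np.array([.519,.0255]);e=np.array([np.cos(np.radians(8.7)),np.sin(np.radians(8.7))])
g=c+.142*e;print(g)
mv((*g,.075),(*g,.04),(*g,-.011))
b=snap('side');cv2.imwrite('pics/g7.png',cv2.resize(b['pixels'][165:235,255:355],None,fx=6,fy=6,interpolation=cv2.INTER_CUBIC))
k=cv2.inRange(b['pixels'],(0,0,0),(55,55,55));z=np.zeros_like(k);z[180:210,255:280]=k[180:210,255:280]
m=cv2.moments(z,True);uv=(m['m10']/m['m00'],m['m01']/m['m00']);print(uv,m['m00'],ray(b,uv,.035))
"
```

```text
[0.65936613 0.04697904]
t 20.775 pos [0.5575 0.0306 0.0773] jawyaw -81.08 open 0.0512 F [-0.8 -0.9 -1. ]
(np.float64(0.6593661319268331), np.float64(0.046979036475105124), 0.075) [ 0.0044 -0.0007 -0.1719]
(np.float64(0.6593661319268331), np.float64(0.046979036475105124), 0.04) [ 0.0627 -0.0006 -0.1718]
(np.float64(0.6593661319268331), np.float64(0.046979036475105124), -0.011) [ 0.1477 -0.0005 -0.1715]
(266.0076923076923, 195.97692307692307) 130.0 [0.66119921 0.04682591 0.035     ]
```

View pics/g7.png

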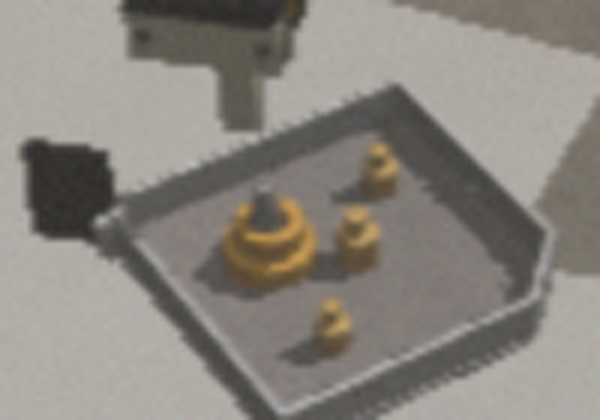

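Both rings are stacked on the post, the narrow one flat on the wide one. The handle is at about (68,190) in the crop. I'll move over it and go down astride it.

Request:
{"name": "apply_moves", "arguments": {"series": [{"jaw": -0.1,"linear": [0,0,-0.06],"roll": 0},{"jaw": -0.1,"linear": [0,0,-0.12],"roll": 0},{"jaw": -0.1,"linear": [0,-0.0007,-0.173],"roll": 0},{"jaw": -0.1,"linear": [0,-0.0007,-0.173],"roll": 0},{"jaw": -0.1,"linear": [0.03,-0.0007,-0.173],"roll": 0},{"jaw": -0.1,"linear": [0.06,-0.0007,-0.173],"roll": 0},{"jaw": -0.1,"linear": [0.085,-0.0007,-0.173],"roll": 0},{"jaw": -0.1,"linear": [0.11,-0.0007,-0.173],"roll": 0},{"jaw": -0.1,"linear": [0.13,-0.0007,-0.173],"roll": 0},{"jaw": -0.1,"linear": [0.145,-0.0007,-0.173],"roll": 0},{"jaw": -0.1,"linear": [0.145,-0.0007,-0.173],"roll": 0},{"jaw": -0.1,"linear": [0.145,-0.0007,-0.173],"roll": 0}]}}

```text
t: 22.32
tool_pos: [0.6601, 0.0472, -0.0095]
orientation: [2.144, 0.168, -2.138]
force: [0.2, 1.4, -0.2]
opening: 0.0508
```

Request:
{"name": "apply_moves", "arguments": {"series": [{"jaw": 0.95,"linear": [0,0,0],"roll": 0},{"jaw": 0.95,"linear": [0,0,0],"roll": 0},{"jaw": 0.95,"linear": [0,0,0],"roll": 0},{"jaw": 0.95,"linear": [0,0,0],"roll": 0},{"jaw": 0.95,"linear": [0,0,0],"roll": 0},{"jaw": 0.95,"linear": [0,0,0],"roll": 0},{"jaw": 0.95,"linear": [0,0,0],"roll": 0}], "force": 30}}

```text
t: 23.2
tool_pos: [0.6602, 0.047, -0.0095]
orientation: [2.144, 0.168, -2.138]
force: [-0.2, -2.0, -0.2]
opening: 0.0119
```

The handle is gripped at 12 mm. I'll raise it along the arc about the cut-off edge, first to 10°.

Request:
{"name": "apply_moves", "arguments": {"series": [{"jaw": 0.95,"linear": [-0.009,0,0.002],"roll": 0},{"jaw": 0.95,"linear": [-0.018,0,0.004],"roll": 0},{"jaw": 0.95,"linear": [-0.027,0,0.0065],"roll": 0},{"jaw": 0.95,"linear": [-0.035,0,0.0087],"roll": 0},{"jaw": 0.95,"linear": [-0.044,0,0.0113],"roll": 0},{"jaw": 0.95,"linear": [-0.0525,0,0.0142],"roll": 0},{"jaw": 0.95,"linear": [-0.061,0,0.0171],"roll": 0},{"jaw": 0.95,"linear": [-0.07,0,0.0202],"roll": 0},{"jaw": 0.95,"linear": [-0.07,0,0.0202],"roll": 0}]}}

```text
t: 24.32
tool_pos: [0.6486, 0.0451, 0.0334]
orientation: [2.145, 0.168, -2.137]
force: [0.4, 0.1, -4.7]
opening: 0.0119
```

```bash
python3 -c "
from h import *
mv()
b=snap('side');cv2.imwrite('pics/t10.png',b['pixels'])
k=cv2.inRange(cv2.cvtColor(b['pixels'],cv2.COLOR_BGR2HSV),(8,110,70),(28,255,255))
n,l,st,ce=cv2.connectedComponentsWithStats(k[170:235,270:355]);print([(st[i].tolist()) for i in range(1,n) if st[i][4]>5])"
```

```text
t 24.325 pos [0.6486 0.0451 0.0334] jawyaw -81.09 open 0.0119 F [ 0.4  0.1 -4.7]
[[23, 23, 15, 14, 126], [47, 30, 3, 3, 6]]
```

Request:
{"name": "apply_moves", "arguments": {"series": [{"jaw": 0.95,"linear": [-0.008,0,0.0036],"roll": 0},{"jaw": 0.95,"linear": [-0.016,0,0.0073],"roll": 0},{"jaw": 0.95,"linear": [-0.024,0,0.0112],"roll": 0},{"jaw": 0.95,"linear": [-0.0315,0,0.0153],"roll": 0},{"jaw": 0.95,"linear": [-0.0395,0,0.0195],"roll": 0},{"jaw": 0.95,"linear": [-0.0475,0,0.024],"roll": 0},{"jaw": 0.95,"linear": [-0.0555,0,0.0283],"roll": 0},{"jaw": 0.95,"linear": [-0.0633,0,0.0328],"roll": 0},{"jaw": 0.95,"linear": [-0.071,0,0.0377],"roll": 0},{"jaw": 0.95,"linear": [-0.0785,0,0.0427],"roll": 0},{"jaw": 0.95,"linear": [-0.086,0,0.0478],"roll": 0},{"jaw": 0.95,"linear": [-0.0935,0,0.053],"roll": 0},{"jaw": 0.95,"linear": [-0.0935,0,0.053],"roll": 0},{"jaw": 0.95,"linear": [-0.0935,0,0.053],"roll": 0},{"jaw": 0.95,"linear": [-0.0935,0,0.053],"roll": 0},{"jaw": 0.95,"linear": [-0.0935,0,0.053],"roll": 0},{"jaw": 0.95,"linear": [-0.0935,0,0.053],"roll": 0},{"jaw": 0.95,"linear": [-0.0935,0,0.053],"roll": 0}]}}

```text
t: 26.62
tool_pos: [0.6172, 0.0401, 0.0892]
orientation: [2.146, 0.168, -2.136]
force: [-0.2, -0.7, -4.2]
opening: 0.0118
```

```bash
python3 -c "
from h import *
mv()
b=snap('side');a=snap('top')
f=lambda i,k:cv2.resize(i,None,fx=k,fy=k,interpolation=cv2.INTER_CUBIC)
A=f(a['pixels'][150:260,255:365],3.63)[:399,:399];B=f(b['pixels'][130:230,255:355],4)[:399,:400]
cv2.imwrite('pics/g8.png',np.hstack([A,B]))
c=np.array([.519,.0255]);e=np.array([np.cos(np.radians(8.7)),np.sin(np.radians(8.7))]);n=np.array([-e[1],e[0]])
th=np.radians(25)
def w(x,y,z):
    r=np.array([x+.102,z]);X=r[0]*np.cos(th)-r[1]*np.sin(th)-.102;Z=r[0]*np.sin(th)+r[1]*np.cos(th);q=c+X*e+y*n;return [q[0],q[1],Z]
P=[w(-.102,.025,.03),w(-.102,-.025,.03),w(0,.127,.03),w(0,-.127,.03),w(.127,0,.03),w(.04,0,.054),w(-.097,0,.006)]
print('side',((proj(b,P)-[255,130])*4+[399,0]).round(0).tolist());print('top',((proj(a,P)-[255,150])*3.63).round(0).tolist())
"
```

```text
t 26.625 pos [0.6172 0.0401 0.0892] jawyaw -81.09 open 0.0118 F [-0.2 -0.7 -4.2]
side [[775.0, 343.0], [787.0, 297.0], [617.0, 381.0], [693.0, 152.0], [500.0, 182.0], [621.0, 214.0], [761.0, 336.0]]
top [[210.0, 333.0], [272.0, 321.0], [58.0, 234.0], [379.0, 175.0], [190.0, 45.0], [212.0, 162.0], [238.0, 312.0]]
```

View pics/g8.png

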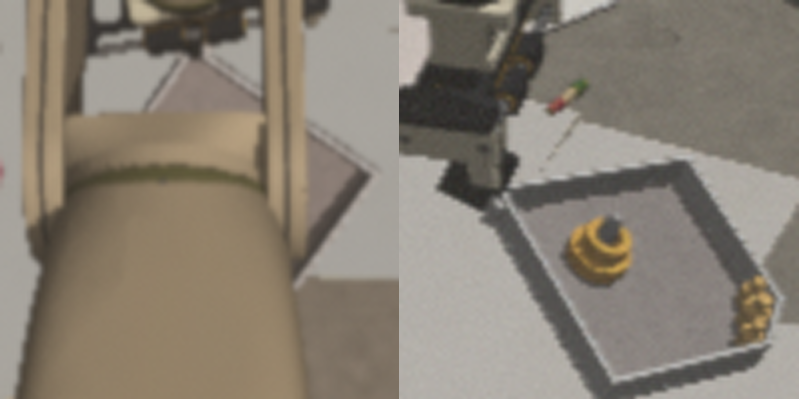

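All three knobs are at the cut-off corner, around (755,310), and both rings are on the post. I'll check the tilt angle from the seen rim points: (508,196), (688,160), (613,381), (778,297), (773,343).

```bash
python3 -c "
from h import *
from scipy.optimize import least_squares as ls
b=dict(np.load('side0.npz'))
O=np.array([[508,196],[688,160],[613,381],[778,297],[773,343],[610,218]])
uv=(O-[399,0]+.5)/4-.5+[255,130]
X=[(.127,0,.03),(0,-.127,.03),(0,.127,.03),(-.102,-.025,.03),(-.102,.025,.03),(.04,0,.054)]
def f(v):
    th,dx,dy,ya=v; e=np.array([np.cos(ya),np.sin(ya)]);n=np.array([-e[1],e[0]]);P=[]
    for x,y,z in X:
        r0=x+.102; q=np.array([.519+dx,.0255+dy])+(r0*np.cos(th)-z*np.sin(th)-.102)*e+y*n; P.append([*q,r0*np.sin(th)+z*np.cos(th)])
    return (proj(b,P)-uv).ravel()
r=ls(f,[.43,0,0,.152]);print(np.degrees(r.x[0]),r.x[1:3],np.degrees(r.x[3]),np.abs(r.fun).max())
s,p,R=tool();print(p,np.round(s['dq'],4).tolist(),s['t'])
"
```

```text
22.561067765415995 [ 9.77702864e-04 -4.88623343e-05] 8.705028959326325 3.503711541808059
[0.61713732 0.040124   0.08919397] [-0.0001, -0.0003, 0.0007, 0.0013, -0.0004, 0.0002] 26.725
```

```bash
python3 -c "
from h import *
from scipy.optimize import least_squares as ls
b=dict(np.load('side0.npz'))
O=np.array([[508,196],[688,160],[613,381],[778,297],[773,343],[610,218]])
UV=(O-[399,0]+.5)/4-.5+[255,130]
X=np.array([(.127,0,.03),(0,-.127,.03),(0,.127,.03),(-.102,-.025,.03),(-.102,.025,.03),(.04,0,.054)])
def f(v,i):
    th,dx,dy=v; e=np.array([np.cos(.152),np.sin(.152)]);n=np.array([-e[1],e[0]]);P=[]
    for x,y,z in X[i]:
        r0=x+.102; q=np.array([.519+dx,.0255+dy])+(r0*np.cos(th)-z*np.sin(th)-.102)*e+y*n; P.append([*q,r0*np.sin(th)+z*np.cos(th)])
    return (proj(b,P)-UV[i]).ravel()
for drop in [None,*range(6)]:
    i=[k for k in range(6) if k!=drop]; r=ls(f,[.43,0,0],args=(i,)); print(drop,np.degrees(r.x[0]).round(1),r.x[1:].round(4),r.fun.round(1))
"
```

```text
None 22.6 [ 0.001 -0.   ] [-3.5 -1.2  0.3 -1.1 -0.1  1.1  1.9  0.   0.2  0.1  1.2  0.3]
0 22.6 [0.0031 0.0001] [-0.3 -1.2 -0.8  0.9  1.2 -0.1 -0.5 -0.1  0.5  0.1]
1 22.7 [ 0.0012 -0.0006] [-3.4 -1.4  0.   0.9  1.9 -0.1  0.2 -0.1  1.3  0.1]
2 22.6 [0.0006 0.0011] [-3.5 -1.   0.3 -0.8  1.9  0.3  0.2  0.4  1.2  0.5]
3 21.8 [-0.0005 -0.0017] [-3.2 -0.8  0.7 -1.   0.4  1.1  0.7 -0.2  1.5  0.4]
4 22.5 [ 0.0008 -0.0001] [-3.5 -1.2  0.4 -1.  -0.   1.1  1.9  0.   1.3  0.3]
5 23.0 [0.0004 0.0005] [-3.2 -1.4  0.6 -1.1  0.2  1.1  2.   0.2  0.4  0.3]
```

Vision gives about 22.6° and the kinematics 25°, so I'll raise it a little further, by about 1.8°.

Request:
{"name": "apply_moves", "arguments": {"series": [{"jaw": 0.95,"linear": [-0.0035,0,0.0025],"roll": 0},{"jaw": 0.95,"linear": [-0.007,0,0.005],"roll": 0},{"jaw": 0.95,"linear": [-0.0105,0,0.0077],"roll": 0},{"jaw": 0.95,"linear": [-0.0105,0,0.0077],"roll": 0},{"jaw": 0.95,"linear": [-0.0105,0,0.0077],"roll": 0},{"jaw": 0.95,"linear": [-0.0105,0,0.0077],"roll": 0},{"jaw": 0.95,"linear": [-0.0105,0,0.0077],"roll": 0},{"jaw": 0.95,"linear": [-0.0105,0,0.0077],"roll": 0}]}}

```text
t: 27.72
tool_pos: [0.6124, 0.0394, 0.0954]
orientation: [2.145, 0.168, -2.137]
force: [-0.3, -0.3, -6.0]
opening: 0.0122
```

```bash
python3 -c "
from h import *
mv()
b=snap('side');k=cv2.inRange(cv2.cvtColor(b['pixels'],cv2.COLOR_BGR2HSV),(8,90,60),(30,255,255))
n,l,st,ce=cv2.connectedComponentsWithStats(k[160:225,280:360]);print([(st[i].tolist()) for i in range(1,n) if st[i][4]>5])
s,p,R=tool();print(np.abs(s['dq']).max(),s['t'])
close_job()"
```

```text
t 27.725 pos [0.6124 0.0394 0.0954] jawyaw -81.09 open 0.0122 F [-0.3 -0.3 -6. ]
[[18, 24, 16, 16, 176], [61, 39, 8, 16, 94]]
0.001813788277917457 27.775
the job is handed in; nothing more can be done
```

I threaded the wide ring onto the post down to the tray floor, then the narrow ring flat on top of it. I then raised the tray by its handle and handed the job in at 27.8 s, still holding it tilted and still.

**Last checks**
- **Rings and knobs:** the last picture, taken just before a final small raise, showed both rings on the post and all three knobs in the cut-off corner. After that raise a colour mask showed the same two brass groups in those places.
- **Holding:** the handle was still gripped at 12 mm, carrying about 6 N, with the joints at rest.

**What disagreed**
- **Height:** the tool's reported z read about 39 mm too low; contact with the worktop showed this. The first close on the wide ring therefore met only air, and I re-zeroed by touching down at about 13 N.
- **Tilt:** the arm's motion put the tilt at 25° while the picture gave about 22.6°. I raised it by a further 1.8° or so, to an estimated 24–27°, and did not measure it again afterwards.

I did not check separately that the bystander items stayed put; nothing I saw suggested I had touched them.

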